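# Raise the filling funnel to its mark and slide the cam lever shut

## Task

The funnel on the filling stand sits too low, with its spout down inside the mug. Take hold of the red lever tab on top, lift the sliding leg until its yellow pointer is level with the red marker clip on the scale, and only then, holding the leg at that height, slide the lever fully across to the left (closed, on the marker-clip side of the stand). Finish still holding the leg there with the lever closed, because it drops until I have tightened the thumbscrew; leave the marker clip, the mug, the spice jar and the garlic as they are.

Things in the scene. Friction and masses are not known exactly. Their poses are not given: they have to be found in the camera images.
- stand: Filling stand, fixed: grey base plate 170 x 120 x 10 mm and an upright aluminium channel, top at 121 mm. Origin: on the worktop below the channel's axis; the plate reaches 45 mm to the front, 125 mm behind. x points to the funnel (away from the robot at yaw 0), y to the left, where the marker clip is, z up. Place and yaw vary. Do not use the black thumbscrew on the right rail.
- leg: Sliding leg: steel rod, yellow pointer, black head 46 x 76 x 22 mm on top, orange funnel (100 mm wide, centre 85 mm along the stand's +x, rim below the head's top). Slides straight up by up to 110 mm; starts at the bottom, where this origin is the stand's origin and the head's top is at 146 mm. Weighs 0.3 to 0.45 kg in all; let go, it sinks to the bottom, lever open or closed.
- lever_tab (a point): Grip point of the red cam lever on the leg's head: upright ribbed tab 30 mm (stand x) by 20 mm (stand y, the width to grip) by 44 mm tall. The point is on its centre line, 18 mm below the tab's top, 28 mm above the head's top, 174 mm above the worktop at the start. The tab's foot is 30 mm square and 6 mm high. Nothing stands higher beside it.
- cam_lever (a joint): Position of the cam lever in m: 0 = fully open (tab 14 mm right of the leg's axis), 0.028 = fully closed (14 mm left, against its stop). It slides along the stand's +y, level, relative to the leg, resists with about 4 N and stays where it is left. Starts 0 to 6 mm from open.
- pointer (a point): Tip of the yellow pointer, a tongue 14 mm wide and 4 mm thick that sticks out of the channel's front and moves with the leg; 30 mm above the worktop at the start. The point is at mid-thickness.
- mark (a point): The tip of the red marker clip on the channel's left rail, beside the pointer's path, 4 mm thick, point at mid-thickness; 70 to 115 mm above the worktop, so that the leg must rise 40 to 85 mm. It stays where it was set.
- mug: White mug with a handle, standing on the stand's base under the funnel: bowl 80 mm wide, 91 mm high, its centre 16 mm along the mug's +y from this origin (on its underside), handle to -y. The spout (24 mm wide) reaches about 16 mm into it at the start. Bystander.
- spice_jar: Glass spice jar with a red lid, 47 mm wide, 97 mm high, standing to the right of the stand. Origin at the centre of its underside. Bystander.
- garlic: Garlic bulb, 60 mm wide and high, to the left of the stand. Origin at the centre of its underside. Bystander.

How it is judged:
On the way, in this order (a step that is already met when the one before it is completed fails the run):
1. the leg is held with its pointer at the mark, the lever still open (z of pointer in the frame of mark between -0.007 and 0.007 m and value of joint cam_lever below 0.012 m and contact force between the fingers and leg above 2 N), for 0.3 s.
2. the lever is slid closed with the leg held at the mark (z of pointer in the frame of mark between -0.007 and 0.007 m and value of joint cam_lever above 0.024 m and contact force between the fingers and leg above 2 N), for 0.2 s.
At the end, for the whole second after the job is handed in: The gripper's fingers hold the leg by its lever (more than 2 N of contact), at rest, with the pointer within 7 mm of the marker clip's height and the lever within 4 mm of fully closed (joint above 0.024) (all of step 2 and linear speed of leg below 0.02 m/s); the arm keeps its last pose, push and grip.
It fails at once if the lever is slid past half way (16 mm) with the pointer more than 12 mm from the mark (value of joint cam_lever above 0.016 m and not (z of pointer in the frame of mark between -0.012 and 0.012 m)).
It fails at once if the marker clip is shifted by more than 4 mm (distance of mark from where it was at the start of the episode above 0.004 m).
It fails at once if the mug under the funnel is moved by more than 20 mm or tipped (distance of mug from where it was at the start of the episode above 0.02 m or angle between mug's own z axis and vertical above 0.4 rad).
It fails at once if the spice jar is moved by more than 20 mm or tipped (distance of spice_jar from where it was at the start of the episode above 0.02 m or angle between spice_jar's own z axis and vertical above 0.4 rad).
It fails at once if the garlic bulb is moved by more than 20 mm or tipped (distance of garlic from where it was at the start of the episode above 0.02 m or angle between garlic's own z axis and vertical above 0.4 rad).
It also fails if it takes over 32 s, if anything falls off the work surface, if the arm or the gripper's body presses on something with over 40 N, if the wrist force passes 120 N, or if a joint passes its speed limit or range.

## Robot

A 6-joint arm with a two-finger parallel gripper is mounted at the origin on a cart in front of the work surface, level with it; the furniture and walls round the work are solid. World frame = base frame: x ahead of the robot, y to its left, z up, the work surface at z = 0. Lengths are in m, angles in rad, forces in N, time in s.
With the tool pointing down it reaches from about 0.25 to 0.775 m from the base axis. Payload 4 kg.
Tool frame: the origin (TCP) lies at the very end of the fingers, on their centre line; the grasp point (between the pads) lies 19 mm behind it; y points along the fingers, x is the direction in which the jaws open and shut, and the axes are right-handed (so a half turn about y gives the same grasp; the last joint's range is limited). The gripper opens to 94 mm and grips with 3 to 60 N. Pads are 16 mm wide; open, the fingers measure 119 mm over their backs; the gripper's body (75 mm by 177 mm) begins 78 mm behind the grasp point.
Start: joints at [-1.374, 0.087, 1.371, -0, 1.684, -0.103], TCP at [0.162, -0.525, 0.179] pointing down, gripper open.
Joint ranges: [-3.1, 3.1], [-0.76, 2.03], [0.27, 2.55], [-1.08, 4.22], [0.17, 2.65], [-2.57, 2.57]. Speed limits (rad/s): [2.79, 2.79, 3.14, 3.14, 3.14, 3.14].

## Interface

Orientations are given as [roll, pitch, yaw] about the fixed x, y, z axes, in that order (R = Rz(yaw) Ry(pitch) Rx(roll)).
In Python, from bench import robot gives the robot as it stands.
- The arm moves only by the shell command python3 -m handwheel 'ROWS' [OPENING]. ROWS is JSON, a list of rows, each an object with "delta_pos": the shift along the tool's x, y, z in mm, a list of three; "yaw": the turn about the tool's y in rad. A call has 1 to 12 rows; each row is the pose to reach, as a shift and turn from the pose commanded when the call began, along the tool's axes at that moment; what a row does not reach only later rows make up. A row lasts 1/10 s, in which the tool goes at most 50 mm and 8.59 degrees, less where a joint would pass 70% of its speed; a pose out of reach is approached as far as the arm can. A call with a gripper value outside its range is refused whole. OPENING is the closure in counts, from 0 (fully open) to 255 (shut), set as the call begins (- or left out, the last holds). The fingers move at their own pace and stop on an object; the grip force is fixed at half the most. Time passes only in rows, so rows that repeat a pose let the fingers close. It gives the time, the measured TCP pose, the force and the opening at its end, in the units of the state.
- robot.get_obs(): the state, without advancing time (a new reading comes with each control period).
- robot.snapshot(name): name is "scene" or "top" or "wrist"; returns a dict with "image" (400x640x3 uint8, red, green, blue), "fx", "fy", "cx", "cy" (pixels), "k1" (the pictures are not rectified: a ray, as slopes to the right and down, at radius r is drawn at 1 + k1 r^2 times it, then the intrinsics apply), "rvec" (rotation vector, rad) and "tvec" (3), from world to camera coordinates, as OpenCV has them. Camera axes: x right, y down, z forward; pixel columns grow to the right and rows downward; lengths in m; the calibration is good to about 2 mm. A picture is of the moment at which its call begins. There is no depth.
- robot.close_job(): hands the job in, once; it reports no verdict.
The state is a dict: "time": time; "joint_positions": joint angles; "qvel": joint speeds; "joint_torque": joint torques, N m; "tool_pos": TCP position; "ee_rot": TCP orientation; "wrist_force": force on the tool from outside, world axes, zero at the start; "wrist_torque": the same for the moment, N m; "width": finger opening in m.
Only numpy, scipy, OpenCV 4.12 (cv2) and the standard library are available. Lean on these libraries where they do the work, as an engineer would, in place of code of your own. Each camera call takes 0.05 s, during which the arm holds its last target.

## Working session

There is one attempt and no reset: what is moved stays moved. The work goes in short steps, Python scripts to look and compute and a shell command to move; the robot and the scene stay as the last step left them, time stands still between calls to the robot, and variables do not carry over. Pictures are saved under pics/ and viewed, and the job is handed in when it is done.

```bash
mkdir -p pics; ls; cat > h.py <<'E'
import numpy as np, cv2
from bench import robot
def snap(n,f):
    s=robot.snapshot(n); cv2.imwrite('pics/'+f,cv2.cvtColor(s['image'],cv2.COLOR_RGB2BGR)); return s
def ray(s,u,v):
    x=(u-s['cx'])/s['fx'];y=(v-s['cy'])/s['fy'];xd,yd=x,y
    for _ in range(20):
        k=1+s['k1']*(x*x+y*y);x,y=xd/k,yd/k
    R=cv2.Rodrigues(np.array(s['rvec'],float))[0];t=np.array(s['tvec'],float).ravel()
    d=R.T@np.array([x,y,1.]);return -R.T@t,d/np.linalg.norm(d)
def plane(s,u,v,z):
    c,d=ray(s,u,v);return c+d*(z-c[2])/d[2]
def tri(*rs):
    A=np.zeros((3,3));b=np.zeros(3)
    for c,d in rs:
        P=np.eye(3)-np.outer(d,d);A+=P;b+=P@c
    p=np.linalg.solve(A,b);return p,[np.linalg.norm((np.eye(3)-np.outer(d,d))@(p-c)) for c,d in rs]
E
python3 - <<'E'
from h import *
import pickle
o=robot.get_obs();print(o)
S={n:snap(n,n+'0.png') for n in('scene','top','wrist')}
pickle.dump(S,open('s0.pkl','wb'))
for n in S: print(n,{k:v for k,v in S[n].items() if k!='image'}, ray(S[n],320,200))
E
```

```text
pics
{'time': 0.0, 'joint_positions': array([-1.37407908e+00,  8.79346302e-02,  1.37220067e+00, -7.02553107e-05,
        1.68359330e+00, -1.03114237e-01]), 'qvel': array([ 0.00032787,  0.00120623, -0.00183188,  0.00161854, -0.00047143,
        0.00057573]), 'joint_torque': array([ 2.06243685e-04, -3.40175843e+01, -3.02425826e+01,  7.18417531e-02,
        3.29363951e-02, -1.57209074e-04]), 'tool_pos': array([ 0.16229459, -0.5248929 ,  0.17794255]), 'ee_rot': array([-1.57064592,  0.00213179, -1.27097252]), 'wrist_force': array([ 0.09841029, -0.4824874 , -0.47271568]), 'wrist_torque': array([ 0.00668228, -0.01041791, -0.03003228]), 'width': 0.09417811422172494}
scene {'fx': 484.13002424108265, 'fy': 484.13002424108265, 'cx': 321.7543081026586, 'cy': 197.03051051292118, 'k1': -0.005709100188023708, 'rvec': array([ 2.26223975, -0.62317493,  0.2837053 ]), 'tvec': array([-0.56660644,  0.08756967,  1.170596  ])} (array([ 0.06875085, -0.96353928,  0.87514094]), array([ 0.37652137,  0.61578786, -0.69212497]))
top {'fx': 468.8070389537708, 'fy': 468.8070389537708, 'cx': 320.6976187764162, 'cy': 201.44042859348534, 'k1': -0.1040437353137366, 'rvec': array([ 2.14870158, -2.11692776,  0.24394414]), 'tvec': array([-0.341541  ,  0.51500521,  0.99747289])} (array([ 0.3149299 , -0.30153844,  1.08936978]), array([ 0.19763895, -0.02910321, -0.97984277]))
wrist {'fx': 343.29657822820667, 'fy': 343.29657822820667, 'cx': 320.4901729940618, 'cy': 195.3771236995895, 'k1': -0.07137415950657135, 'rvec': array([-2.36625317,  1.74537899,  0.21241414]), 'tvec': array([-0.55037909, -0.02453878,  0.38772487])} (array([ 0.22830124, -0.50578416,  0.38198272]), array([-0.24139406, -0.07240078, -0.9677226 ]))
```

View pics/scene0.png

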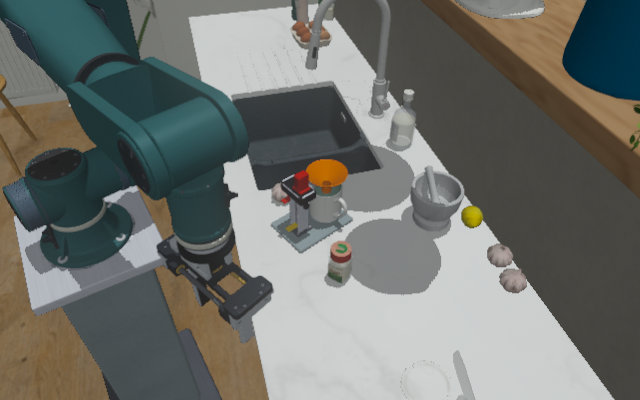

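View pics/top0.png

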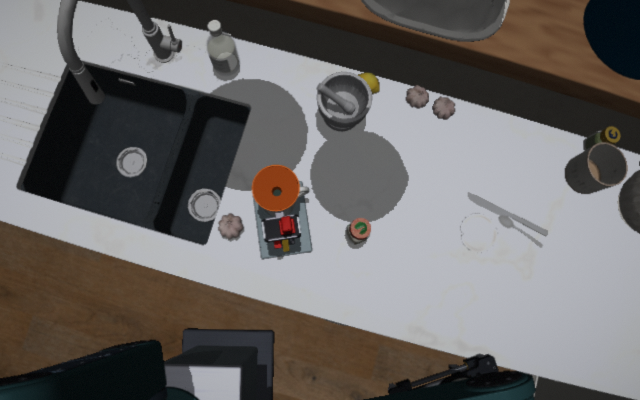

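View pics/wrist0.png

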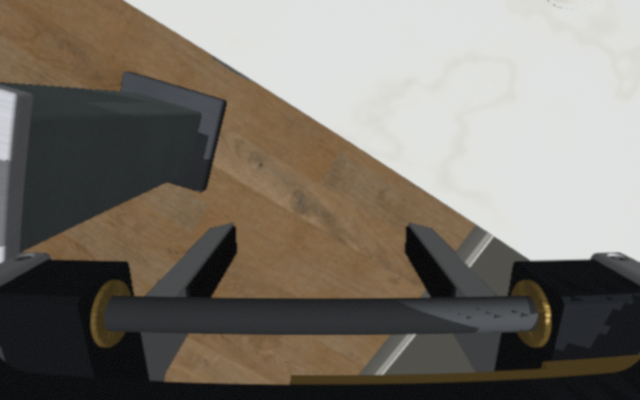

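The scene view shows the stand at about (312,215), with the red tab near (300,182). In the top view the stand is at about (282,225), the tab near (288,226), the jar at (360,230) and the garlic at (230,227). I'll zoom in.

```bash
python3 - <<'E'
from h import *
import pickle
S=pickle.load(open('s0.pkl','rb'))
a=S['scene']['image'][155:255,260:360];b=S['top']['image'][155:265,215:325]
cv2.imwrite('pics/z1.png',cv2.cvtColor(cv2.resize(a,(600,600),interpolation=2),4))
cv2.imwrite('pics/z2.png',cv2.cvtColor(cv2.resize(b,(594,594),interpolation=2),4))
E
```

```text
(no output)
```

View pics/z1.png

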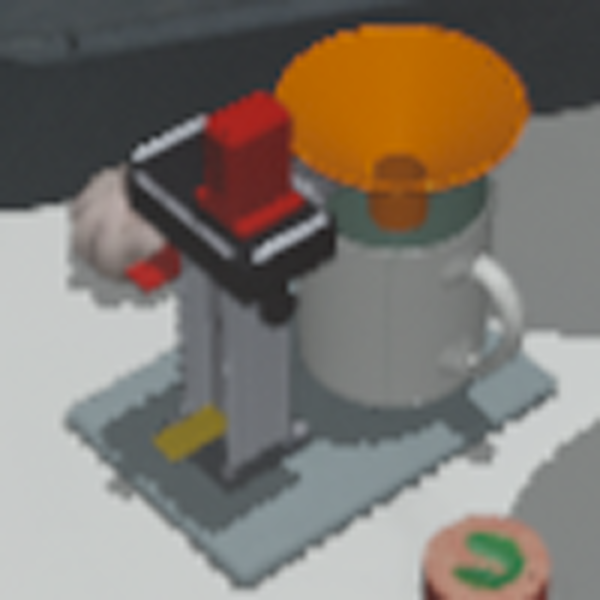

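View pics/z2.png

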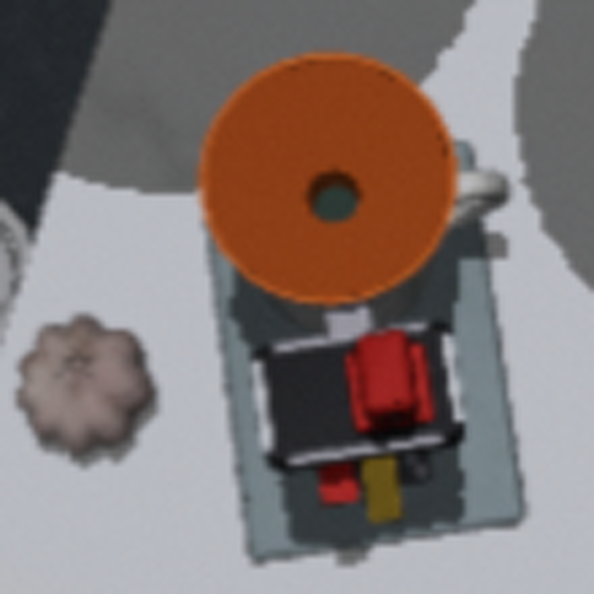

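```bash
python3 - <<'E'
from h import *
import pickle
S=pickle.load(open('s0.pkl','rb'))
a=S['scene'];b=S['top']
A=lambda u,v:ray(a,260+u/6-.5+.5/6,155+v/6-.5)
B=lambda u,v:ray(b,215+u/5.4-.5,155+v/5.4-.5)
P=lambda r,z:(r[0]+r[1]*(z-r[0][2])/r[1][2]).round(4)
print('plate scene L,front,R',[P(A(*q),.01) for q in((68,418),(240,587),(557,383))])
print('plate top L,R front, Rback',[P(B(*q),.01) for q in((250,560),(524,520),(470,140))])
print('tabtop scene',P(A(248,117),.192))
print('tabtop top',P(B(388,360),.192))
print('clip tip tri',tri(A(140,275),B(337,497)))
print('pointer tri',tri(A(175,447),B(383,515)))
for q in ((137,272),(155,285)): print('clip scene',ray)
print('funnel centre top',P(B(330,178),.14))
E
```

```text
plate scene L,front,R [array([ 0.3917, -0.2063,  0.01  ]), array([ 0.4085, -0.3202,  0.01  ]), array([ 0.5751, -0.2911,  0.01  ])]
plate top L,R front, Rback [array([ 0.3942, -0.1995,  0.01  ]), array([ 0.413 , -0.3155,  0.01  ]), array([ 0.5791, -0.2893,  0.01  ])]
tabtop scene [ 0.4465 -0.2653  0.192 ]
tabtop top [ 0.453  -0.2636  0.192 ]
clip tip tri (array([ 0.41141411, -0.24174275,  0.11074363]), [np.float64(0.00022958265676547248), np.float64(0.00022958265676550004)])
pointer tri (array([ 0.41366858, -0.25658961,  0.02712821]), [np.float64(0.0010885322904898602), np.float64(0.0010885322904898944)])
clip scene <function ray at 0x7f435d5e74c0>
clip scene <function ray at 0x7f435d5e74c0>
funnel centre top [ 0.5312 -0.2374  0.14  ]
```

```bash
python3 -m handwheel '[{"delta_pos":[-30,-15,30],"yaw":0.02},{"delta_pos":[-60,-30,60],"yaw":0.04},{"delta_pos":[-90,-45,90],"yaw":0.06},{"delta_pos":[-120,-60,120],"yaw":0.08},{"delta_pos":[-150,-75,150],"yaw":0.1},{"delta_pos":[-180,-90,185],"yaw":0.12},{"delta_pos":[-205,-92,215],"yaw":0.142},{"delta_pos":[-209,-92,219],"yaw":0.142},{"delta_pos":[-209,-92,219],"yaw":0.142},{"delta_pos":[-209,-92,219],"yaw":0.142}]' 0
python3 - <<'E'
from h import *
import pickle
S={n:snap(n,n+'1.png') for n in('wrist',)}
pickle.dump(S,open('s1.pkl','wb'))
E
```

```text
time: 1.15
tool_pos: [0.3094, -0.2617, 0.2704]
ee_rot: [-1.572, 0.001, -1.414]
wrist_force: [-0.1, 0.3, -0.4]
width: 0.0946
```

View pics/wrist1.png

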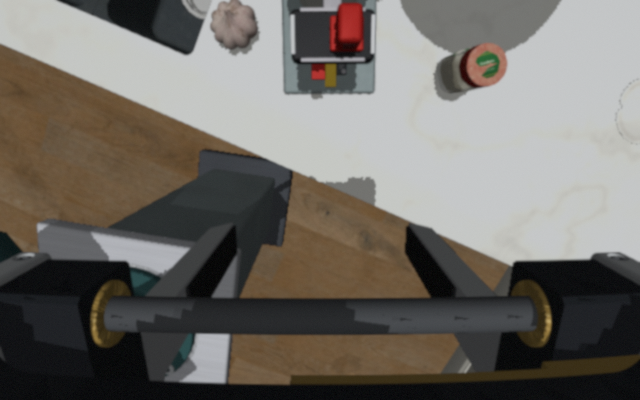

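```bash
python3 -m handwheel '[{"delta_pos":[6,0,40],"yaw":0},{"delta_pos":[12,0,75],"yaw":0},{"delta_pos":[14,0,85],"yaw":0},{"delta_pos":[14,0,85],"yaw":0},{"delta_pos":[14,0,85],"yaw":0}]'
python3 - <<'E'
from h import *
import pickle
S={n:snap(n,n+'2.png') for n in('wrist',)}
pickle.dump(S,open('s2.pkl','wb'))
a=pickle.load(open('s1.pkl','rb'))['wrist']['image'][0:110,270:390]
cv2.imwrite('pics/z3.png',cv2.cvtColor(cv2.resize(a,(600,550),interpolation=2),4))
E
```

```text
time: 1.7
tool_pos: [0.3949, -0.2623, 0.2707]
ee_rot: [-1.572, 0.001, -1.415]
wrist_force: [0.4, 0.6, 0.7]
width: 0.0939
```

View pics/wrist2.png

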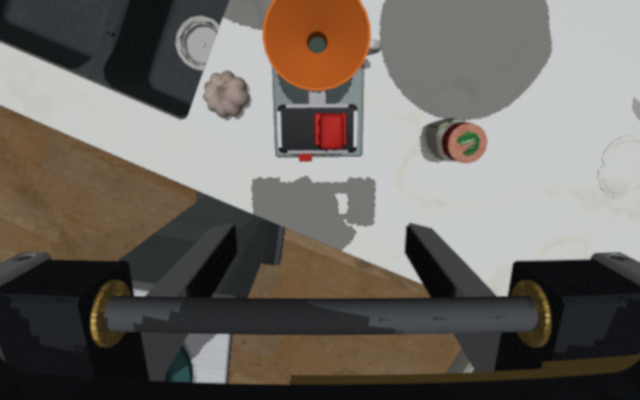

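View pics/z3.png

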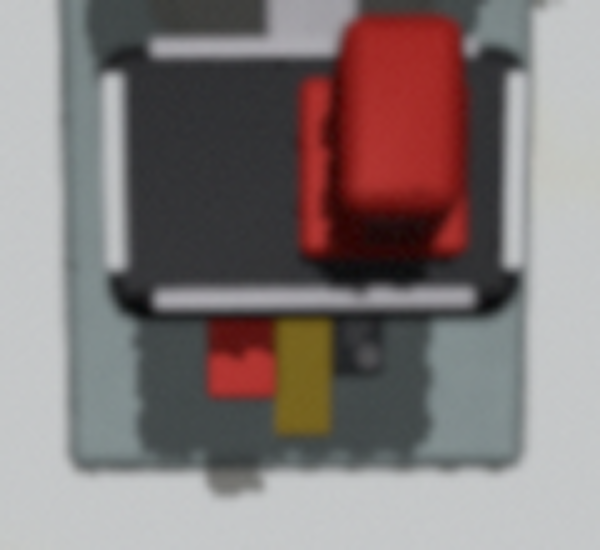

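```bash
python3 - <<'E'
from h import *
import pickle
S=pickle.load(open('s0.pkl','rb'))
a=S['scene']['image'][190:240,275:315]
cv2.imwrite('pics/z4.png',cv2.cvtColor(cv2.resize(a,(480,600),interpolation=0),4))
b=pickle.load(open('s2.pkl','rb'))['wrist']['image'][90:170,270:370]
cv2.imwrite('pics/z5.png',cv2.cvtColor(cv2.resize(b,(700,560),interpolation=2),4))
E
```

```text
(no output)
```

View pics/z4.png

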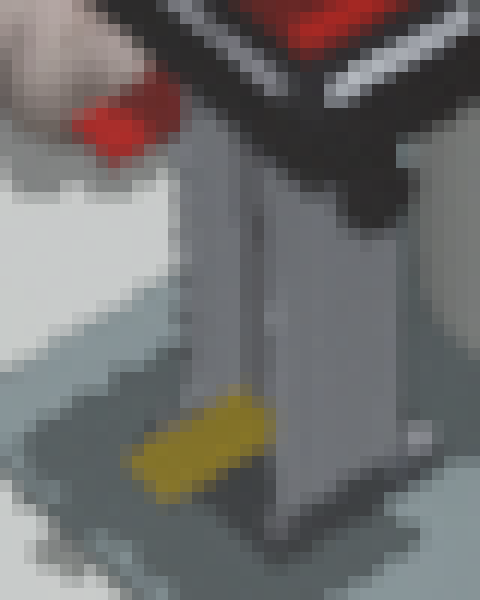

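View pics/z5.png

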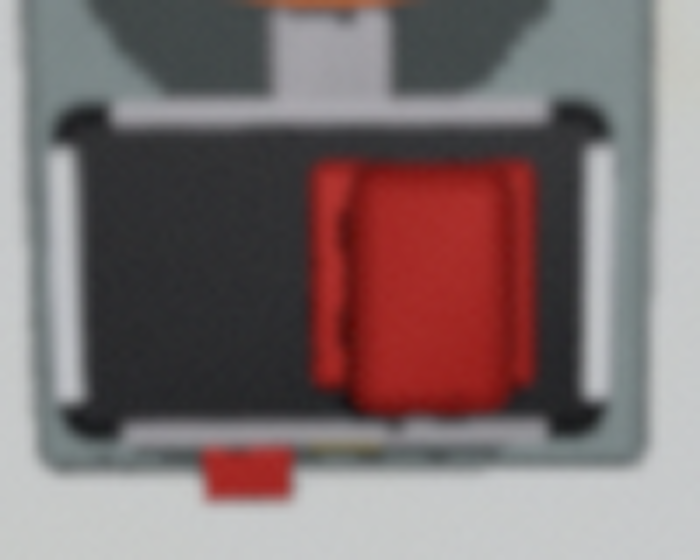

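```bash
python3 - <<'E'
from h import *
import pickle
S=pickle.load(open('s0.pkl','rb'));W1=pickle.load(open('s1.pkl','rb'))['wrist'];W2=pickle.load(open('s2.pkl','rb'))['wrist']
s=S['scene'];t=S['top']
Z1=lambda u,v:ray(s,260+u/6-.5,155+v/6-.5)
Z4=lambda u,v:ray(s,275+u/12-.5,190+v/12-.5)
Z2=lambda u,v:ray(t,215+u/5.4-.5,155+v/5.4-.5)
Z3=lambda u,v:ray(W1,270+u/5-.5,v/5-.5)
Z5=lambda u,v:ray(W2,270+u/7-.5,90+v/7-.5)
def pr(n,x): print(n,x[0].round(4),np.round(x[1],4))
pr('clip s,w1,w2',tri(Z4(96,142),Z3(241,397),Z5(249,498)))
pr('clip s,w1',tri(Z4(96,142),Z3(241,397)))
pr('clip w1,w2',tri(Z3(241,397),Z5(249,498)))
pr('clip s,t',tri(Z4(96,142),Z2(337,500)))
pr('ptr s,w1',tri(Z4(147,478),Z3(303,435)))
pr('ptr s,t',tri(Z4(147,478),Z2(382,519)))
pr('tab all',tri(Z1(250,113),Z3(403,108),Z5(431,285)))
pr('tab w',tri(Z3(403,108),Z5(431,285)))
P=lambda r,z:(r[0]+r[1]*(z-r[0][2])/r[1][2]).round(4)
print('tab plane .192',P(Z1(250,113),.192),P(Z3(403,108),.192),P(Z5(431,285),.192),P(Z2(388,358),.192))
print('foot w2 corners z .152',P(Z5(312,385),.152),P(Z5(537,385),.152))
print('head corners z .146', P(Z5(55,140),.146),P(Z5(60,430),.146),P(Z5(607,430),.146),P(Z5(610,140),.146))
print('w2 cam', ray(W2,320,195))
E
```

```text
clip s,w1,w2 [ 0.409  -0.2443  0.1107] [0.0003 0.0003 0.0005]
clip s,w1 [ 0.4087 -0.2444  0.111 ] [0. 0.]
clip w1,w2 [ 0.409  -0.2444  0.1072] [0.0001 0.0001]
clip s,t [ 0.4104 -0.2416  0.1079] [0.0003 0.0003]
ptr s,w1 [ 0.4086 -0.2592  0.0315] [0.0003 0.0003]
ptr s,t [ 0.4105 -0.2556  0.0272] [0.0005 0.0005]
tab all [ 0.4487 -0.2636  0.1914] [0.0005 0.0005 0.0008]
tab w [ 0.4493 -0.2639  0.1876] [0.0002 0.0002]
tab plane .192 [ 0.4481 -0.2637  0.192 ] [ 0.4482 -0.2639  0.192 ] [ 0.4495 -0.2635  0.192 ] [ 0.4537 -0.2636  0.192 ]
foot w2 corners z .152 [ 0.432  -0.2515  0.152 ] [ 0.4367 -0.2812  0.152 ]
head corners z .146 [ 0.4584 -0.2127  0.146 ] [ 0.4201 -0.2184  0.146 ] [ 0.4317 -0.2923  0.146 ] [ 0.4699 -0.2858  0.146 ]
w2 cam (array([ 0.46340298, -0.25242817,  0.47458186]), array([-0.23654431, -0.03653143, -0.9709337 ]))
```

Wrist1 and wrist2 show the tab, clip tip and pointer clearly. From these I get:
- **Tab:** about (0.4487, -0.2637).
- **Mark:** z of about 0.1105.
- **Pointer:** z of about 0.030, so the leg must rise about 80 mm.
- **Stand yaw:** about 0.155.
- **Lever:** about 2 mm from open.

Next I'll hover over the tab and descend.

```bash
python3 -m handwheel '[{"delta_pos":[8,0,40],"yaw":0},{"delta_pos":[10,0,53],"yaw":0},{"delta_pos":[10,20,53],"yaw":0},{"delta_pos":[10,50,53],"yaw":0},{"delta_pos":[10,80,53],"yaw":0},{"delta_pos":[10,100,53],"yaw":0},{"delta_pos":[10,111,53],"yaw":0},{"delta_pos":[10,111,53],"yaw":0},{"delta_pos":[10,111,53],"yaw":0}]'
python3 - <<'E'
from h import *
snap('wrist','wrist3.png')
E
```

```text
time: 2.65
tool_pos: [0.4501, -0.2637, 0.1614]
ee_rot: [-1.57, -0.001, -1.413]
wrist_force: [0.1, 0.8, 0.3]
width: 0.0938
```

View pics/wrist3.png

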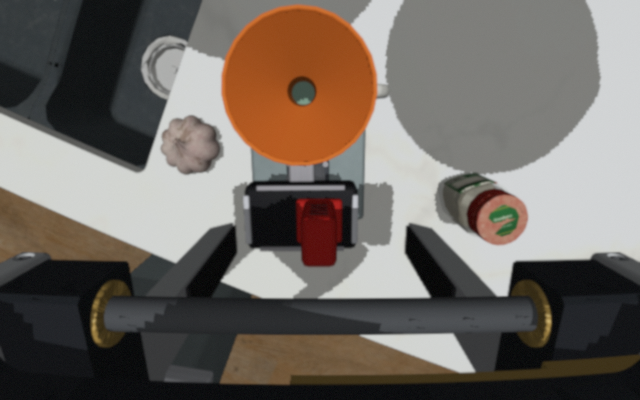

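The tab (top around (319,235)) is centred between the fingertips at (236,230) and (405,230). I'll close the gripper.

```bash
python3 -m handwheel '[{"delta_pos":[0,2,-1],"yaw":0},{"delta_pos":[0,2,-1],"yaw":0},{"delta_pos":[0,2,-1],"yaw":0},{"delta_pos":[0,2,-1],"yaw":0},{"delta_pos":[0,2,-1],"yaw":0},{"delta_pos":[0,2,-1],"yaw":0},{"delta_pos":[0,2,-1],"yaw":0},{"delta_pos":[0,2,-1],"yaw":0},{"delta_pos":[0,2,-1],"yaw":0},{"delta_pos":[0,2,-1],"yaw":0}]' 255
```

```text
time: 3.7
tool_pos: [0.449, -0.263, 0.1581]
ee_rot: [-1.571, 0.001, -1.413]
wrist_force: [-0.6, 0.5, 0.1]
width: 0.0198
```

The gripper is holding the tab (width 19.8 mm). I'll lift 70 mm, then look.

```bash
python3 -m handwheel '[{"delta_pos":[0,-4,0],"yaw":0},{"delta_pos":[0,-12,0],"yaw":0},{"delta_pos":[0,-22,0],"yaw":0},{"delta_pos":[0,-32,0],"yaw":0},{"delta_pos":[0,-42,0],"yaw":0},{"delta_pos":[0,-52,0],"yaw":0},{"delta_pos":[0,-62,0],"yaw":0},{"delta_pos":[0,-68,0],"yaw":0},{"delta_pos":[0,-70,0],"yaw":0},{"delta_pos":[0,-70,0],"yaw":0},{"delta_pos":[0,-70,0],"yaw":0}]'
python3 - <<'E'
from h import *
import pickle
S={n:snap(n,n+'4.png') for n in('scene','wrist')}
pickle.dump(S,open('s4.pkl','wb'))
print(robot.get_obs()['tool_pos'],robot.get_obs()['wrist_force'])
a=S['scene']['image'][135:255,250:370]
cv2.imwrite('pics/z6.png',cv2.cvtColor(cv2.resize(a,(600,600),interpolation=2),4))
E
```

```text
time: 4.8
tool_pos: [0.4489, -0.263, 0.2281]
ee_rot: [-1.571, 0.0, -1.413]
wrist_force: [0.6, 3.3, -2.5]
width: 0.0196
[ 0.44891932 -0.26299499  0.22788054] [-0.44062133  3.63850612 -2.29841519]
```

View pics/z6.png

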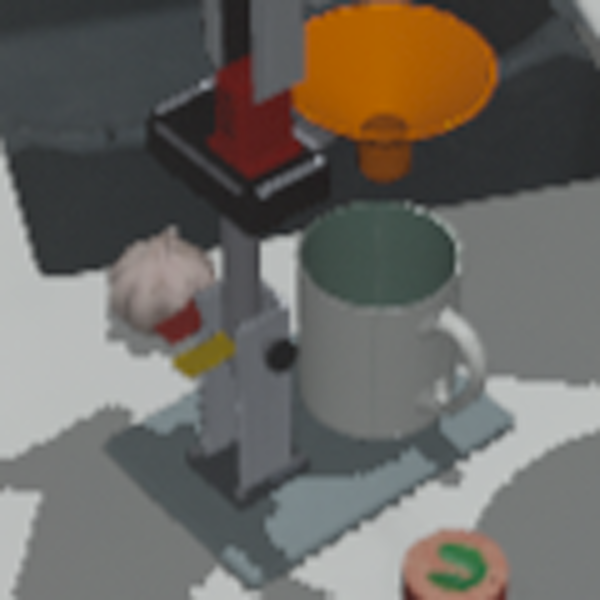

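View pics/wrist4.png

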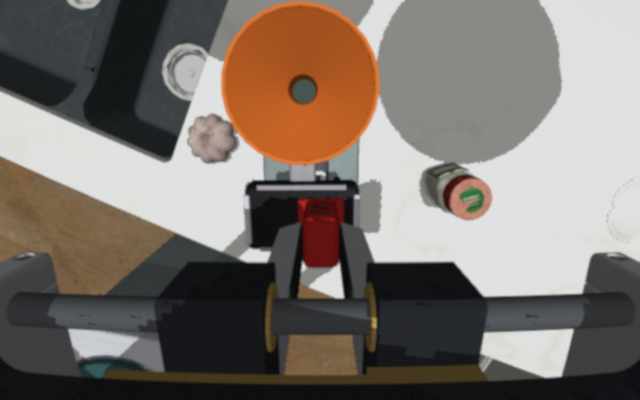

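The leg rose with the grip. In the crop the pointer, at about (190,365), is just below the clip, at about (168,330). I'll measure both.

```bash
python3 - <<'E'
from h import *
import pickle
s=pickle.load(open('s4.pkl','rb'))['scene']
a=s['image'][190:218,275:303]
cv2.imwrite('pics/z7.png',cv2.cvtColor(cv2.resize(a,(560,560),interpolation=0),4))
E
```

```text
(no output)
```

View pics/z7.png

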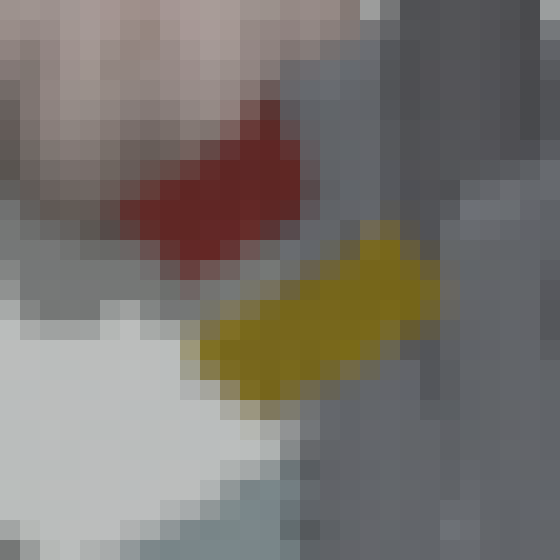

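```bash
python3 - <<'E'
from h import *
import pickle
s0=pickle.load(open('s0.pkl','rb'))['scene']
s=pickle.load(open('s4.pkl','rb'))['scene']
Z4=lambda u,v:ray(s0,275+u/12-.5,190+v/12-.5)
Z7=lambda u,v:ray(s,275+u/20-.5,190+v/20-.5)
def zl(r,xy):
    p,e=tri(r,(np.array([*xy,0.]),np.array([0,0,1.])));return round(p[2],4),round(e[0],4)
c=(.4088,-.2444);p=(.4087,-.2585)
print('clip',zl(Z4(96,142),c),zl(Z7(153,245),c),'ptr',zl(Z4(147,478),p),zl(Z7(226,376),p))
E
```

```text
clip (np.float64(0.111), np.float64(0.0)) (np.float64(0.1098), np.float64(0.0005)) ptr (np.float64(0.0307), np.float64(0.0)) (np.float64(0.1008), np.float64(0.0002))
```

The gap is 9–10 mm, so I'll raise it another 9.5 mm and check again.

```bash
python3 -m handwheel '[{"delta_pos":[0,-5,0],"yaw":0},{"delta_pos":[0,-9.5,0],"yaw":0},{"delta_pos":[0,-9.5,0],"yaw":0},{"delta_pos":[0,-9.5,0],"yaw":0},{"delta_pos":[0,-9.5,0],"yaw":0},{"delta_pos":[0,-9.5,0],"yaw":0},{"delta_pos":[0,-9.5,0],"yaw":0},{"delta_pos":[0,-9.5,0],"yaw":0}]'
python3 - <<'E'
from h import *
import pickle
S={n:snap(n,n+'5.png') for n in('scene',)}
pickle.dump(S,open('s5.pkl','wb'))
a=S['scene']['image'][185:213,275:303]
cv2.imwrite('pics/z8.png',cv2.cvtColor(cv2.resize(a,(560,560),interpolation=0),4))
E
```

```text
time: 5.7
tool_pos: [0.449, -0.2632, 0.2375]
ee_rot: [-1.571, 0.0, -1.413]
wrist_force: [0.4, 4.0, -3.8]
width: 0.0191
```

View pics/z8.png

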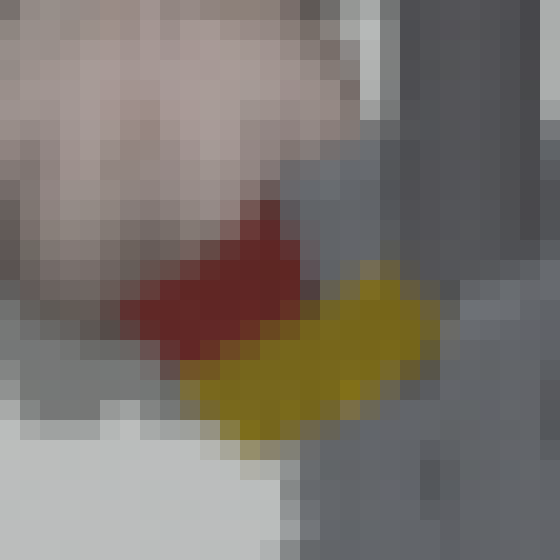

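The pointer is now level with the clip: their tip edges run on one line at rows 305–455 of the crop. I'll slide the lever left, holding this height.

```bash
python3 -m handwheel '[{"delta_pos":[-2,0,0],"yaw":0},{"delta_pos":[-5,0,0],"yaw":0},{"delta_pos":[-8,0,0],"yaw":0},{"delta_pos":[-11,0,0],"yaw":0},{"delta_pos":[-14,0,0],"yaw":0},{"delta_pos":[-17,0,0],"yaw":0},{"delta_pos":[-20,0,0],"yaw":0},{"delta_pos":[-23,0,0],"yaw":0},{"delta_pos":[-25,0,0],"yaw":0},{"delta_pos":[-26,0,0],"yaw":0},{"delta_pos":[-26,0,0],"yaw":0}]'
python3 - <<'E'
from h import *
import pickle
S={n:snap(n,n+'6.png') for n in('scene','wrist')}
pickle.dump(S,open('s6.pkl','wb'))
a=S['scene']['image'][120:220,250:350]
cv2.imwrite('pics/z9.png',cv2.cvtColor(cv2.resize(a,(600,600),interpolation=0),4))
E
```

```text
time: 6.85
tool_pos: [0.4447, -0.2373, 0.2377]
ee_rot: [-1.571, 0.0, -1.413]
wrist_force: [0.2, -3.7, -2.1]
width: 0.0195
```

View pics/z9.png

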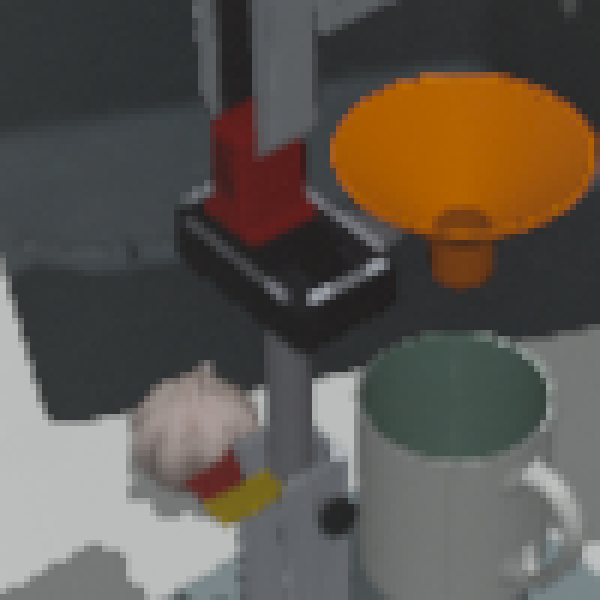

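View pics/wrist6.png

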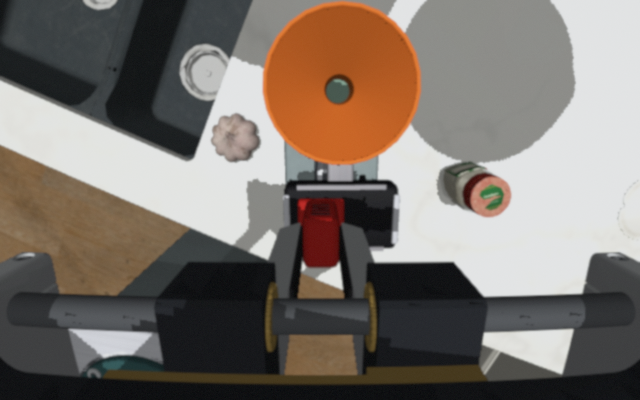

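The lever has moved across to the left of the head, and the pointer is still level with the clip. I'll push a little further to feel the stop.

```bash
python3 -m handwheel '[{"delta_pos":[-1,0,0],"yaw":0},{"delta_pos":[-2,0,0],"yaw":0},{"delta_pos":[-3,0,0],"yaw":0},{"delta_pos":[-3,0,0],"yaw":0},{"delta_pos":[-3,0,0],"yaw":0}]'
```

```text
time: 7.45
tool_pos: [0.4446, -0.2367, 0.2377]
ee_rot: [-1.571, -0.004, -1.415]
wrist_force: [0.8, -8.6, -2.9]
width: 0.0194
```

```bash
python3 -m handwheel '[{"delta_pos":[-1,0,0],"yaw":0},{"delta_pos":[-2,0,0],"yaw":0},{"delta_pos":[-2,0,0],"yaw":0},{"delta_pos":[-2,0,0],"yaw":0}]'
python3 - <<'E'
from h import *
import pickle
S={n:snap(n,n+'7.png') for n in('scene','wrist')}
o=robot.get_obs();print(o['tool_pos'],o['wrist_force'],o['width'],o['time'])
a=S['scene']['image'][185:213,275:303];b=S['wrist']['image'][160:280,260:420]
cv2.imwrite('pics/z10.png',cv2.cvtColor(np.hstack([cv2.resize(a,(400,400),interpolation=0),cv2.resize(b,(400,400),interpolation=2)]),4))
E
```

```text
time: 7.85
tool_pos: [0.4447, -0.2367, 0.238]
ee_rot: [-1.57, -0.008, -1.416]
wrist_force: [1.4, -12.5, -4.5]
width: 0.019
[ 0.44468724 -0.23674999  0.2379805 ] [  1.57610786 -12.43451627  -4.19492346] 0.018874757495808355 7.95
```

View pics/z10.png

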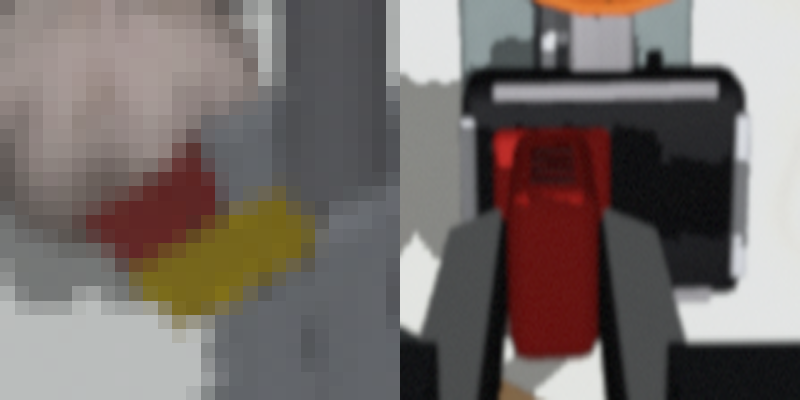

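The left crop shows the pointer level with the clip. The right crop shows the tab at the left end of the head. Pushing 2 mm more raised the force to 12 N with no motion, so the lever is on its stop. Handing in.

```bash
python3 - <<'E'
from h import *
robot.close_job()
o=robot.get_obs();print(o['time'],o['tool_pos'],o['wrist_force'],o['width'])
E
```

```text
the job is handed in; nothing more can be done
the job is handed in; nothing more can be done
```

I gripped the red tab and lifted the leg about 79.5 mm until its pointer was level with the marker clip. I then slid the lever left onto its stop and handed the job in at 7.95 s, still holding the leg there.

- **Height:** in the last scene picture the pointer and clip tips line up. The measured gap when I stopped to check the height was 9–10 mm, and I closed it with a 9.5 mm lift. I expect about 1–2 mm of error, against the 7 mm allowed.
- **Lever:** it travelled about 26.5 mm from an estimated 2 mm start. A further 2 mm push raised the sideways force from about 8.6 to 12.5 N with no movement, so it is at the stop.
- **Grip:** the fingers were still closed on the tab, at about 19 mm, in the last reading.
- **Other objects:** the clip, mug, jar and garlic looked undisturbed in the pictures, but I did not measure their positions again.
- **Disagreements:** different camera pairs put the clip at 107–111 mm and the pointer's start at 27–31 mm. The required rise came out at about 80 mm from each pair that saw both.
- **Not checked:** nothing could be read after hand-in, so I have no measurement of the final hold.

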